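# Unlock the hood stay and shut the sample shaker

## Task

The clear hood of the white sample shaker is propped open by a folding stay that is locked straight. Push the short cross bar at the stay's knuckle inward, towards the hood's hinge, until the stay has clearly unlocked and begun to fold; then take the hood by its handle bar and lower it gently, without letting it drop, until it is fully shut. Let go of it and leave the things around the shaker where they are.

Things in the scene. Friction and masses are not known exactly. Their poses are not given: they have to be found in the camera images.
- shaker: Fixed white bench-top sample shaker: an open box 220 mm deep (x), 300 wide (y), 100 high, with low vials inside (below 65 mm). Origin: centre of its underside. x points from its front to its back (the front, -x, faces the robot, turned by up to 0.35 rad), y to its left, z up. The hood is hinged along its back rim.
- hood_hinge (a point): Middle of the hood's hinge line, fixed to the shaker 95 mm behind its centre, 105 mm up. The hinge line runs along the shaker's y axis.
- hood_edge (a point): Middle of the hood's free front edge, 205 mm from the hinge line. The hood is a flat clear panel 290 mm wide in a grey frame 12 mm thick. As found it leans over the stay; shut, it lies level on the box.
- hood_bar (a point): Middle of the hood's handle: a round steel bar, 12 mm thick, 140 mm long, parallel to the hinge and 250 mm from it, 45 mm beyond the hood's front edge (39 mm free between) and in its plane; arms 10 mm thick hold its two ends. Shut, it is 108 mm above the bench in front of the box. Fingers pinching it from above may keep one angle while it turns between them.
- stay_foot (a point): Pivot of the stay on the box, 55 mm in front of the shaker's centre, 88 mm to its left (+y), 90 mm up. The stay is two flat steel links, 77 mm each and 14 wide, joined at the knuckle; its upper pivot is on the hood 140 mm from the hinge.
- knuckle_bar (a point): Middle of the knuckle's cross bar: round steel, 14 mm thick, 50 mm long, parallel to the hinge, as found 162 mm up, under the hood's front edge and handle: an upright gripper over it meets the hood, so come leaning, from the front. Push it square to the stay (0.87 to the shaker's back, 0.49 down): after 10 mm it passes the straight line and unlocks; about 4 to 6 N.
- knuckle (a joint): Fold of the stay's knuckle, rad: 0 = locked as found (10 mm in front of the straight line between its pivots), 0.25 = straight, more = unlocked and folding (about 0.8 after 30 mm of push), 3.16 with the hood shut. It is stiff: it stays where it is left up to a fold of about 1.0.
- hood (a joint): Opening angle of the hood, rad: 1.01 (58 degrees) as found, 0 = fully shut. While the stay is locked it cannot be pushed down. With the stay unlocked, friction holds the hood down to about 0.88 rad; below that it falls by its own weight (0.5 to 0.63 kg) and slams unless it is held all the way down.
- beaker: Loose bystander: glass beaker, 66 mm across, 85 high, left of the shaker. Origin at its underside.
- amber_bottle: Loose bystander: amber bottle, 72 mm across, 150 high, right of the shaker. Origin at its underside.
- jar: Loose bystander: small white jar, 44 mm across, 50 high, in front of the shaker's right corner. Origin at its underside.
- spanner: Loose bystander: steel spanner, 150 mm long, lying in front of the shaker. Origin at its underside.
- vial_tray: Loose bystander: clear divided tray, 110 x 150 x 35 mm, far right of the shaker. Origin at its underside.
- mouse: Loose bystander: black computer mouse, 100 x 60 x 24 mm, far left of the shaker. Origin at its underside.

How it is judged (in metres and radians):
On the way, in this order (a step that is already met when the one before it is completed fails the run):
1. the stay is unlocked: its knuckle folded past the straight (more than 0.45 rad) with the hood still open (above 0.6 rad) (value of joint knuckle above 0.45 rad and value of joint hood above 0.6 rad), for 0.2 s.
2. the hood is fully shut (within 0.03 rad) (value of joint hood below 0.03 rad), for 0.2 s.
At the end, for the whole second after the job is handed in: The hood is fully shut (opening within 0.03 rad) and at rest, and released, after the stay was first broken with the hood still open; the hood never moved down faster than 1.5 rad/s and no bystander was moved more than 30 mm (value of joint hood below 0.03 rad and velocity of joint hood between -0.05 and 0.05 rad/s); the robot touches nothing.
It fails at once if the hood drops or slams: it closes faster than 1.5 rad/s (about 0.38 m/s at its handle bar) (velocity of joint hood below -1.5 rad/s).
It fails at once if a thing standing around the shaker is moved more than 30 mm (distance of any of beaker, amber_bottle, jar, spanner, vial_tray, mouse from where it was at the start of the episode above 0.03 m).
It also fails if it takes over 54 s, if anything falls off the work surface, if the arm or the gripper's body presses on something with over 40 N, if the wrist force passes 120 N, or if a joint passes its speed limit or range.

## Robot

A 6-joint arm with a two-finger parallel gripper is mounted at the origin on the work surface. World frame = base frame: x ahead of the robot, y to its left, z up, the work surface at z = 0. Lengths are in mm, angles in degrees, forces in N, time in s.
With the tool pointing down it reaches from about 350 to 850 mm from the base axis. Payload 8.1 kg.
Tool frame: the origin (TCP) lies midway between the tips of the shut fingers; the grasp point (between the pads) lies 19 mm behind it; z points along the fingers, y is the line along which they close (so a half turn about z gives the same grasp; the last joint's range is limited). The gripper opens to 85 mm and grips with 20 to 120 N. Pads are 22 mm wide; open, the fingers measure 114 mm over their backs; the gripper's body (76 mm by 85 mm) begins 54 mm behind the grasp point. The pads swing forward as they close: fully open they stand 13 mm farther back than shut.
Start: joints at [-76.685, 7.471, 85.268, -0, 87.261, -4.893], TCP at [187.507, -569.953, 231.292] pointing down, gripper open.
Joint ranges: [-169.43, 169.43], [-51.17, 129.36], [1.28, 143.12], [-76.62, 256.62], [0, 156.53], [-152.29, 152.29]. Speed limits (degrees/s): [136.94, 136.94, 159.86, 180, 180, 180].

## Interface

Orientations are given as [roll, pitch, yaw] about the fixed x, y, z axes, in that order (R = Rz(yaw) Ry(pitch) Rx(roll)).
In Python, from bench import sense, snapshot, order, finder gives the robot as it stands.
- The arm moves only by the tool send_rows, never from a script. Its argument "steps" is a list of rows, each a list of 2 entries, a list of its own where there are three numbers: the shift along the world's x, y, z in units of 30 mm (1.0 is 30 mm), then the turn, a rotation vector about the world's x, y, z in rad. In form: [[[dx, dy, dz], [wx, wy, wz]], ...]. A call has 1 to 10 rows; each row is the pose to reach, as a shift and turn from the pose commanded when the call began; what a row does not reach only later rows make up. A row lasts 1/8 s, in which the tool goes at most 62.5 mm and 10.7 degrees, less where a joint would pass 70% of its speed; a pose out of reach is approached as far as the arm can. A call with a gripper value outside its range is refused whole. "fingers" is the closure, from 0 (fully open) to 1 (shut), set as the call begins (left out, the last holds). The fingers move at their own pace and stop on an object; "squeeze" is the grip in N (left out, the last holds). Time passes only in rows, so rows that repeat a pose let the fingers close. It gives the time, the measured TCP pose, the force, the opening and the grip force at its end, in the units of the state.
- sense(): the state, without advancing time (a new reading comes with each control period).
- snapshot(name): name is "side" or "top"; returns a dict with "img" (384x512x3 uint8, red, green, blue), "K" (3x3 intrinsics, pixels), "k1" (the pictures are not rectified: a ray, as slopes to the right and down, at radius r is drawn at 1 + k1 r^2 times it, then the intrinsics apply), "pose" (4x4, takes a point from camera to world coordinates). Camera axes: x right, y up, looking along -z (the intrinsics and any distortion apply to the point x, -y, -z); pixel columns grow to the right and rows downward; lengths in mm; the calibration is good to about 2 mm. A picture is of the moment at which its call begins. There is no depth.
- order.hand_in(): hands the job in; it is judged then, once.
Trained networks look in the newest picture that a camera, given by its name, has taken for a name from the list of things; names that differ only in an ending like _2 or _b are one class to them, and where a whole thing is asked for, a point or a joint stands for the part that bears it (a point fixed in the world has none). Each returns a list of dicts, best first, with "confidence" (0 to 1); they miss things now and then, are a little off and sometimes report something else, mostly with a low value. They report only what shows in the picture. A call takes as long as a camera call.
- finder.find_in(label, camera): "box" ([left, top, width, height] as shares, 0 to 1, of the picture: columns of its width, rows of its height, round what is visible of it).
- finder.trace(label, camera): "mask" (384x512 bool, what is visible of it) and "box" ([left, top, width, height] as shares, 0 to 1, of the picture: columns of its width, rows of its height, round what is visible of it).
- finder.pinpoint(label, camera): "at" ([column, row] as shares, 0 to 1, of the picture: columns of its width, rows of its height: a listed point, or the origin of a listed thing).
The state is a dict: "time": time; "joint_pos": joint angles; "qd": joint speeds; "joint_efforts": joint torques, N m; "tool_pos": TCP position; "tcp_rot": TCP orientation; "ft_force": force on the tool from outside, world axes, zero at the start; "wrist_torque": the same for the moment, N m; "finger_gap": finger opening in mm; "grip_force": force on a finger pad.
Only numpy, scipy, OpenCV 4.12 (cv2) and the standard library are available. Lean on these libraries where they do the work, as an engineer would, in place of code of your own. Each camera call takes 0.05 s, during which the arm holds its last target. There are 200 camera calls.

## Working session

There is one attempt and no reset: what is moved stays moved. The work goes in short steps, Python scripts to look and compute and a tool call to move; the robot and the scene stay as the last step left them, time stands still between calls to the robot, and variables do not carry over. Pictures are saved under pics/ and viewed, at most 10 in all, crops included, and the job is handed in when it is done.

Besides the shell and the picture viewer there is one more tool, called after "Emit:" in YAML: its name, and indented under it one key for each argument. send_rows: Moves the arm, as the interface text tells. Its arguments: {"type":"object","properties":{"steps":{"type":"array"},"fingers":{"type":"number"},"squeeze":{"type":"number"}},"required":["steps"]}

```bash
mkdir -p pics; ls
cat > h.py <<'E'
import numpy as np, cv2
from bench import sense, snapshot, order, finder
def ray(s,at):
    h,w=s['img'].shape[:2]; K=s['K']; 
    d=np.array([(at[0]*w-K[0,2])/K[0,0],(at[1]*h-K[1,2])/K[1,1]])
    u=d.copy()
    for _ in range(20): u=d/(1+s['k1']*(u@u))
    P=np.array(s['pose']); v=P[:3,:3]@np.array([u[0],-u[1],-1]); return P[:3,3],v/np.linalg.norm(v)
def atz(s,at,z):
    o,v=ray(s,at); return o+v*(z-o[2])/v[2]
def tri(rs):
    A=np.zeros((3,3));b=np.zeros(3)
    for o,v in rs:
        M=np.eye(3)-np.outer(v,v);A+=M;b+=M@o
    p=np.linalg.solve(A,b); return p,[np.linalg.norm((np.eye(3)-np.outer(v,v))@(p-o)) for o,v in rs]
def proj(s,p):
    P=np.array(s['pose']);c=P[:3,:3].T@(np.array(p)-P[:3,3]);u=np.array([c[0]/-c[2],-c[1]/-c[2]])
    u=u*(1+s['k1']*(u@u));K=s['K'];return [K[0,0]*u[0]+K[0,2],K[1,1]*u[1]+K[1,2]]
def save(s,n): cv2.imwrite('pics/'+n+'.png',s['img'][:,:,::-1])
E
cat > m.py <<'E'
from h import *
np.set_printoptions(precision=1,suppress=True)
S={c:snapshot(c) for c in('side','top')}
for c in S: save(S[c],c+'0'); print(c,np.array(S[c]['pose'])[:3,3])
for n in['hood_hinge','hood_edge','hood_bar','stay_foot','knuckle_bar','shaker']:
    rs=[]
    for c in S:
        f=finder.pinpoint(n,c)
        if f: rs.append(ray(S[c],f[0]['at'])); print(n,c,round(f[0]['confidence'],2),np.array(f[0]['at'])*[512,384])
    if len(rs)==2: print('   ',*tri(rs))
for n,z in dict(beaker=0,amber_bottle=0,jar=0,spanner=0).items():
    for c in S:
        f=finder.pinpoint(n,c)
        if f: print(n,c,round(f[0]['confidence'],2),atz(S[c],f[0]['at'],z))
print(sense())
a=np.hstack([cv2.resize(S[c]['img'],(400,300)) for c in S])
E
python3 m.py
```

```text
pics
side [ 358.8 -752.   780.1]
top [ 318.3   28.4 1568.2]
hood_hinge side 0.73 [325.8 259. ]
hood_hinge top 0.55 [306.1 162.7]
    [ 698.7 -137.   109.2] [np.float64(5.632440927574866), np.float64(5.6324409275748035)]
hood_edge side 0.81 [286.6 201.8]
hood_edge top 0.74 [303.2 181.6]
    [ 593.3 -108.6  280. ] [np.float64(3.4260156560071695), np.float64(3.426015656007363)]
hood_bar top 0.59 [301.  186.3]
stay_foot side 0.76 [266.6 235. ]
stay_foot top 0.83 [270.4 196.7]
    [576.8  -9.8 100.5] [np.float64(0.8413464771907276), np.float64(0.8413464771903421)]
knuckle_bar side 0.52 [280.1 218.8]
knuckle_bar top 0.54 [275.5 184.8]
    [607.2 -25.2 163.1] [np.float64(1.50523314661879), np.float64(1.505233146618668)]
shaker side 0.63 [287.  287.1]
shaker top 0.72 [295.3 192.6]
    [ 611.5 -108.6   -4. ] [np.float64(2.402508469008788), np.float64(2.402508469008617)]
beaker top 0.68 [681.2 123.9   0. ]
amber_bottle side 0.78 [ 591.2 -325.5    0. ]
amber_bottle top 0.73 [ 590.  -335.5    0. ]
jar side 0.6 [ 372.7 -210.1    0. ]
jar top 0.61 [ 381.6 -208.3    0. ]
spanner side 0.81 [402.5 -62.   -0. ]
spanner top 0.7 [406.  -52.8   0. ]
{'time': 1.1, 'joint_pos': array([-76.7,   7.5,  85.3,   0. ,  87.3,  -4.9]), 'qd': array([-0.1,  0.1, -0.1,  0.2, -0.1, -0.1]), 'joint_efforts': array([  0. , -56.9, -50.1,  -0. ,   0. ,  -0. ]), 'tool_pos': array([ 187.5, -570. ,  231.3]), 'tcp_rot': array([-180. ,   -0. ,   18.2]), 'ft_force': array([-0.3, -1. , -0.5]), 'wrist_torque': array([ 0., -0.,  0.]), 'grip_force': 0.0, 'finger_gap': 85.37275603120551}
```

View pics/side0.png

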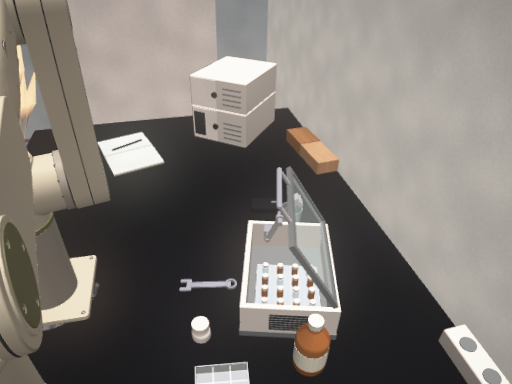

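View pics/top0.png

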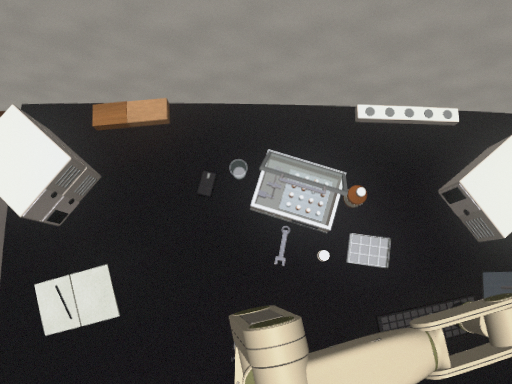

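```bash
cat > fit.py <<'E'
from h import *
from scipy.optimize import least_squares
np.set_printoptions(precision=1,suppress=True)
S={c:snapshot(c) for c in('side','top')}
a=1.01
loc=dict(hood_hinge=[95,0,105],hood_edge=[95-205*np.cos(a),0,105+205*np.sin(a)],hood_bar=[95-250*np.cos(a),0,105+250*np.sin(a)],stay_foot=[-55,88,90],shaker=[0,0,0])
obs=[]
for n in list(loc)+['knuckle_bar']:
    for c in S:
        f=finder.pinpoint(n,c)
        if f and f[0]['confidence']>.4: obs.append((n,c,np.array(f[0]['at'])*[512,384]))
def W(p,l): 
    C,s=np.cos(p[2]),np.sin(p[2]); return np.array([p[0]+C*l[0]-s*l[1],p[1]+s*l[0]+C*l[1],l[2]])
def L(n,p): return [p[3],p[4],162] if n=='knuckle_bar' else loc[n]
r=lambda p:np.concatenate([np.array(proj(S[c],W(p,L(n,p))))-o for n,c,o in obs])
s=least_squares(r,[611,-108,-.2,-50,88],loss='soft_l1',x_scale=[1,1,.01,1,1]); p=s.x
print('pose',p[:2],p[2],'knuckle local',p[3:])
for n,c,o in obs: print(n,c,np.array(proj(S[c],W(p,L(n,p))))-o)
for n in list(loc)+['knuckle_bar']: print(n,W(p,L(n,p)))
E
python3 fit.py
```

```text
pose [ 606.2 -111.5] -0.2875394998705775 knuckle local [-30.8  81.6]
hood_hinge side [0.5 2.1]
hood_hinge top [-0.5  1.9]
hood_edge side [0.3 2.3]
hood_edge top [-0.9  4. ]
hood_bar side [ 1.6 -0.4]
hood_bar top [ 0.  -0.6]
stay_foot side [-0.1 -0.2]
stay_foot top [-0.4  3.9]
shaker top [-0.8 -0.2]
knuckle_bar side [1.5 0.9]
knuckle_bar top [-2.1  3.2]
hood_hinge [ 697.3 -138.5  105. ]
hood_edge [ 592.8 -107.5  278.6]
hood_bar [ 569.8 -100.8  316.7]
stay_foot [578.5 -11.5  90. ]
shaker [ 606.2 -111.5    0. ]
knuckle_bar [599.8 -24.6 162. ]
```

```bash
cat > go.py <<'E'
import sys
from h import *
from scipy.spatial.transform import Rotation as R
def tool(yaw,tilt): # tool-down, fingers closing along shaker x, leaning forward by tilt
    return R.from_euler('z',yaw)*R.from_euler('y',-tilt,degrees=True)*R.from_euler('z',90,degrees=True)*R.from_euler('x',180,degrees=True)
def delta(p,T,s=None):
    s=s or sense(); R0=R.from_euler('xyz',s['tcp_rot'],degrees=True)
    return ((np.array(p)-s['tool_pos'])/30).round(2),(T*R0.inv()).as_rotvec().round(3)
if __name__=='__main__':
    v=list(map(float,sys.argv[1:])); print(*delta(v[:3],tool(v[3],v[4])))
E
python3 go.py 470 0 300 -.28 60; python3 go.py 470 0 300 -.28 0
```

```text
[ 9.42 19.    2.29] [-0.754 -0.783  0.88 ]
[ 9.42 19.    2.29] [-0.    -0.     0.973]
```

Emit:
send_rows:
  steps:
    - [[2, 4, 2.3], [-0.08, -0.08, 0.09]]
    - [[9.42, 19, 2.3], [-0.754, -0.783, 0.88]]
    - [[9.42, 19, 2.3], [-0.754, -0.783, 0.88]]
    - [[9.42, 19, 2.3], [-0.754, -0.783, 0.88]]
    - [[9.42, 19, 2.3], [-0.754, -0.783, 0.88]]
    - [[9.42, 19, 2.3], [-0.754, -0.783, 0.88]]
    - [[9.42, 19, 2.3], [-0.754, -0.783, 0.88]]
    - [[9.42, 19, 2.3], [-0.754, -0.783, 0.88]]
    - [[9.42, 19, 2.3], [-0.754, -0.783, 0.88]]
    - [[9.42, 19, 2.3], [-0.754, -0.783, 0.88]]
  fingers: 1

```text
time: 3.05
tool_pos: [536.5, -214.3, 282.5]
tcp_rot: [120.8, -0.2, 74.4]
ft_force: [-1.2, -1.6, -2.1]
finger_gap: 0.1
grip_force: 0.0
```

```bash
python3 -c "
from bench import sense;s=sense();print(s['joint_pos'],s['tool_pos'],s['tcp_rot'])"; python3 go.py 549 -7 196 -.28 60
```

```text
[-40.07322806 -51.11512397 143.05283992  36.29392561  37.09217772
 -43.28573895] [ 536.53557811 -214.28164976  282.46404755] [120.84987032  -0.23338008  74.35854483]
[ 0.42  6.91 -2.88] [-0.008 -0.013 -0.007]
```

```bash
python3 go.py 505 0 280 -.28 40
```

```text
[-1.05  7.14 -0.08] [ 0.087  0.323 -0.006]
```

Emit:
send_rows:
  steps:
    - [[-0.17, 1.2, 0], [0.014, 0.05, 0]]
    - [[-0.34, 2.4, 0], [0.028, 0.11, 0]]
    - [[-0.51, 3.6, 0], [0.042, 0.16, 0]]
    - [[-0.68, 4.8, 0], [0.058, 0.21, 0]]
    - [[-0.85, 6, 0], [0.07, 0.27, 0]]
    - [[-1.05, 7.14, -0.1], [0.087, 0.323, 0]]
    - [[-1.05, 7.14, -0.1], [0.087, 0.323, 0]]

```text
time: 3.92
tool_pos: [504.6, 2.6, 279.2]
tcp_rot: [140.2, -0.1, 74.7]
ft_force: [0.5, -0.2, 0.5]
finger_gap: -0.0
grip_force: 0.0
```

```bash
python3 -c "
from bench import sense;s=sense();print(s['joint_pos'],s['tool_pos'],s['tcp_rot'])"; python3 go.py 556 -7 206 -.28 40
```

```text
[  2.56233503 -48.21636002 132.35071209 -13.28806961  58.08655699
  21.13542304] [504.59728075   2.58688603 279.23348394] [140.15438922  -0.14636112  74.65842683]
[ 1.71 -0.32 -2.44] [-0.003 -0.002 -0.012]
```

Emit:
send_rows:
  steps:
    - [[0.8, -0.17, -1.4], [0, 0, 0]]
    - [[1.6, -0.35, -2.8], [0, 0, 0]]
    - [[1.6, -0.35, -2.8], [0, 0, 0]]
    - [[1.6, -0.35, -2.8], [0, 0, 0]]

```text
time: 4.42
tool_pos: [552.4, -11.1, 195.2]
tcp_rot: [140.1, -0.1, 74.4]
ft_force: [0.7, -0.3, 1.2]
finger_gap: -0.1
grip_force: 0.0
```

```bash
python3 fit.py
python3 - <<'E'
from h import *
s=sense();print(s['tool_pos'],s['tcp_rot'])
S={c:snapshot(c) for c in('side','top')}
cs=[]
for c in S:
    u=np.array(proj(S[c],[600,-20,170]));print(c,u,'tcp',proj(S[c],s['tool_pos']),'f',S[c]['K'][0,0])
    x,y=int(u[0])-50,int(u[1])-60
    cs.append(cv2.resize(S[c]['img'][y:y+120,x:x+100],(400,480),interpolation=cv2.INTER_CUBIC)); print(x,y)
cv2.imwrite('pics/c1.png',np.hstack(cs)[:,:,::-1])
E
```

```text
pose [ 608.9 -114.1] -0.24616476133869733 knuckle local [-24.4  92.5]
hood_hinge side [3.8 0.9]
hood_hinge top [-2. -0.]
hood_edge side [-2.9 -1.8]
hood_edge top [0.8 2.3]
hood_bar side [-0.2 -0.1]
hood_bar top [ 2.7 -0.8]
stay_foot side [ 1.1 -0.4]
stay_foot top [-0.1  1.8]
shaker side [ 0.3 -0.6]
knuckle_bar side [ 0.4 -1.8]
knuckle_bar top [0.7 0.9]
hood_hinge [ 701.  -137.3  105. ]
hood_edge [ 595.2 -110.7  278.6]
hood_bar [ 572.  -104.9  316.7]
stay_foot [577.  -15.4  90. ]
shaker [ 608.9 -114.1    0. ]
knuckle_bar [607.7 -18.5 162. ]
[552.31952819 -10.23994494 194.32797769] [ 1.40187754e+02 -1.22192250e-01  7.44203890e+01]
side [277.54545163 215.70551204] tcp [np.float64(258.68858678027925), np.float64(208.3013049606665)] f 383.377761022582
227 155
top [273.96786891 186.86195155] tcp [np.float64(271.16569394082035), np.float64(199.26029703016744)] f 413.6782071721004
223 126
```

View pics/c1.png

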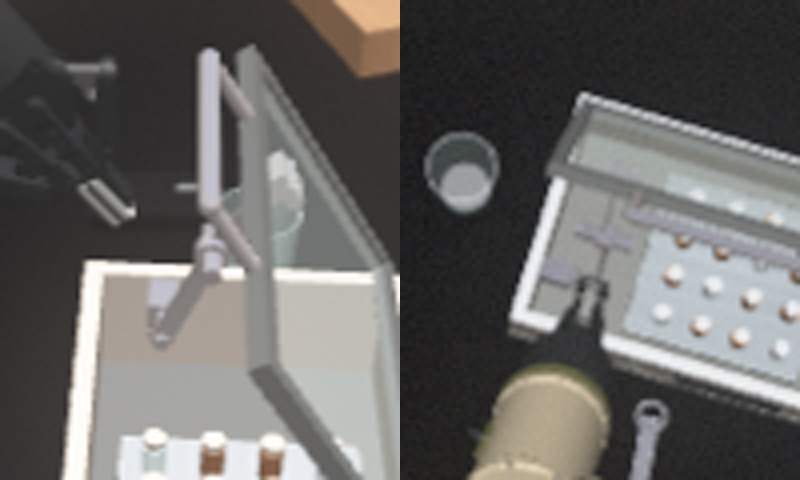

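Emit:
send_rows:
  steps:
    - [[0.7, -0.13, -0.4], [0, 0, 0]]
    - [[1.3, -0.25, -0.7], [0, 0, 0]]
    - [[1.6, -0.3, -0.87], [0, 0, 0]]
    - [[1.75, -0.33, -0.96], [0, 0, 0]]
    - [[1.9, -0.37, -1.05], [0, 0, 0]]
    - [[2.0, -0.4, -1.1], [0, 0, 0]]
    - [[2.1, -0.43, -1.16], [0, 0, 0]]

```text
time: 6.1
tool_pos: [614.9, -23.1, 158.8]
tcp_rot: [140.3, -0.1, 74.4]
ft_force: [-5.2, 1.3, -0.5]
finger_gap: -0.1
grip_force: 1.8
```

Emit:
send_rows:
  steps:
    - [[0.1, -0.03, -0.06], [0, 0, 0]]
    - [[0.2, -0.06, -0.12], [0, 0, 0]]
    - [[0.3, -0.09, -0.18], [0, 0, 0]]
    - [[0.4, -0.12, -0.24], [0, 0, 0]]
    - [[0.5, -0.15, -0.3], [0, 0, 0]]

```text
time: 6.72
tool_pos: [626.6, -26.7, 145.6]
tcp_rot: [140.8, -0.1, 74.4]
ft_force: [-44.5, 14.2, 8.6]
finger_gap: -0.0
grip_force: 15.3
```

```bash
cat > look.py <<'E'
import sys
from h import *
s=sense();print(s['time'],s['tool_pos'],s['ft_force'])
S={c:snapshot(c) for c in('side','top')}
cs=[]
for c,(x,y) in dict(side=(227,155),top=(223,126)).items():
    cs.append(cv2.resize(S[c]['img'][y:y+120,x:x+100],(400,480),interpolation=cv2.INTER_CUBIC))
cv2.imwrite('pics/%s.png'%sys.argv[1],np.hstack(cs)[:,:,::-1])
for n in ['knuckle_bar','hood_edge','hood_bar']:
    rs=[]
    for c in S:
        f=finder.pinpoint(n,c)
        if f: rs.append(ray(S[c],f[0]['at'])); print(n,c,round(f[0]['confidence'],2),np.array(f[0]['at'])*[512,384])
    if len(rs)==2: print('   ',*tri(rs))
E
python3 look.py c2
```

```text
6.725 [626.55932277 -26.69052416 145.5860484 ] [-44.4860186   14.19890149   8.63400298]
hood_edge side 0.88 [282.4192 205.5936]
hood_edge top 0.84 [300.5952 187.2   ]
    [ 582.03265763 -102.49487013  265.77146584] [np.float64(0.7647129942505402), np.float64(0.7647129942505435)]
hood_bar side 0.76 [269.8752 190.3104]
hood_bar top 0.56 [299.6224 190.0032]
    [559.31005016 -94.4622201  306.52955976] [np.float64(4.732098169932392), np.float64(4.732098169932487)]
```

View pics/c2.png

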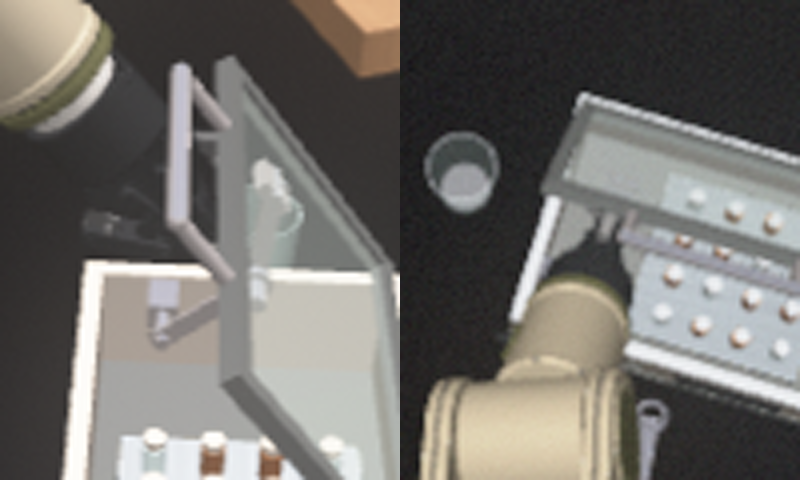

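Emit:
send_rows:
  steps:
    - [[-0.2, 0.06, 0.1], [0, 0, 0]]
    - [[-0.5, 0.15, 0.25], [0, 0, 0]]
    - [[-1, 0.3, 0.5], [0, 0, 0]]
    - [[-1.6, 0.45, 0.8], [0, 0, 0]]

```text
time: 7.62
tool_pos: [582.9, -14.1, 176.7]
tcp_rot: [140.0, -0.2, 74.4]
ft_force: [-0.0, 0.4, -0.4]
finger_gap: 0.2
grip_force: 0.0
```

```bash
python3 look.py c3; python3 go.py 500 -10 200 -.28 40
```

```text
7.625 [582.91087653 -14.12793089 176.74795106] [-0.02931409  0.44531612 -0.43693002]
knuckle_bar top 0.59 [323.0208 251.4816]
hood_edge side 0.75 [282.624  205.5936]
hood_edge top 0.85 [300.6976 186.3168]
    [ 583.70712457 -102.591269    265.86782427] [np.float64(0.4375534940917328), np.float64(0.43755349409203637)]
hood_bar side 0.74 [269.7216 192.    ]
hood_bar top 0.81 [302.6944 191.616 ]
    [ 555.11953263 -103.9766598   308.86995542] [np.float64(3.566974788514523), np.float64(3.566974788514558)]
[-2.76  0.15  0.85] [-0.003 -0.003 -0.008]
```

View pics/c3.png

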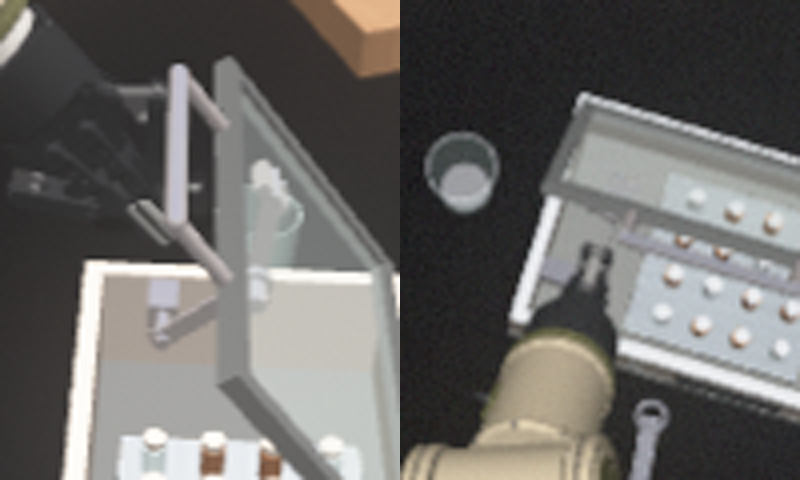

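Emit:
send_rows:
  steps:
    - [[-1.4, 0.2, 0.5], [0, 0, 0]]
    - [[-2.8, 0.3, 1], [0, 0, 0]]
    - [[-3, 0.3, 2.5], [0, 0, 0]]
    - [[-3, 0, 4.2], [0.04, 0.16, 0]]
    - [[-3, -0.3, 5.9], [0.08, 0.33, 0]]
    - [[-3, -0.6, 7.4], [0.12, 0.5, 0]]
    - [[-3, -1, 7.4], [0.18, 0.67, 0]]
    - [[-3, -1, 7.4], [0.18, 0.67, 0]]
    - [[-3, -1, 7.4], [0.18, 0.67, 0]]
  fingers: 0.4
  squeeze: 30

```text
time: 9.15
tool_pos: [492.8, -44.5, 395.4]
tcp_rot: [180.0, 0.3, 74.4]
ft_force: [0.0, 0.4, 0.7]
finger_gap: 50.9
grip_force: 0.0
```

```bash
python3 -c "
from bench import sense;s=sense();print(s['joint_pos'],s['tool_pos'],s['tcp_rot'])"; python3 go.py 557 -98 370 -.275 0
```

```text
[-10.89425468  -9.20230275  84.82408596  -0.27894943 104.38264264
   4.61051188] [492.78578993 -44.45662526 395.40432575] [179.98252843   0.26968027  74.42591258]
[ 2.14 -1.78 -0.85] [ 0.005 -0.001 -0.003]
```

Emit:
send_rows:
  steps:
    - [[1, -0.9, 0], [0, 0, 0]]
    - [[2.14, -1.78, -0.85], [0.005, 0, 0]]
    - [[2.14, -1.78, -0.85], [0.005, 0, 0]]
    - [[2.14, -1.78, -0.85], [0.005, 0, 0]]

```text
time: 9.65
tool_pos: [555.8, -96.8, 372.8]
tcp_rot: [179.8, -0.0, 74.5]
ft_force: [0.5, -1.1, 0.4]
finger_gap: 51.4
grip_force: 0.0
```

```bash
sed -i 's/(227,155)/(230,125)/;s/(223,126)/(255,135)/' look.py; python3 look.py c4
```

```text
9.65 [555.83854654 -96.79803402 372.77937621] [ 0.48012429 -1.08819581  0.43457188]
hood_edge side 0.72 [283.8016 205.9008]
hood_bar side 0.57 [267.3152 192.6144]
hood_bar top 0.74 [300.4928 187.392 ]
    [560.66388721 -96.41104385 303.5909228 ] [np.float64(12.204911759282687), np.float64(12.204911759282531)]
```

View pics/c4.png

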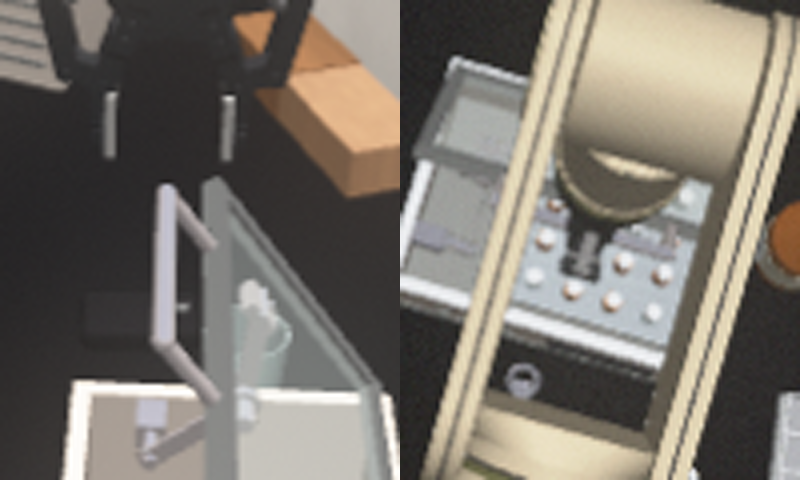

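Run:
```python
from h import *
s=snapshot('side')
for px in [(271,191.5),(271.3,172),(270.8,211)]:
    o,v=ray(s,(px[0]/512,px[1]/384))
    # intersect with vertical plane containing bar lines: try y
    for y in (-97,-164,-30): print(px,y,(o+v*(y-o[1])/v[1]).round(1))
print(proj(s,[555.8,-96.8,372.8]))
```

```text
(271, 191.5) -97 [556.4 -97.  304.4]
(271, 191.5) -164 [ 536.2 -164.   353. ]
(271, 191.5) -30 [576.6 -30.  255.7]
(271.3, 172) -97 [555.2 -97.  354.4]
(271.3, 172) -164 [ 535.1 -164.   397.9]
(271.3, 172) -30 [575.3 -30.  310.8]
(270.8, 211) -97 [558.  -97.  250.6]
(270.8, 211) -164 [ 537.6 -164.   304.7]
(270.8, 211) -30 [578.4 -30.  196.4]
[np.float64(271.88960774003476), np.float64(164.36884423902947)]
```

Emit:
send_rows:
  steps:
    - [[0.03, 0, -1.2], [0, 0, 0]]
    - [[0.03, 0, -2.2], [0, 0, 0]]
    - [[0.03, 0, -2.85], [0, 0, 0]]
    - [[0.03, 0, -2.85], [0, 0, 0]]
    - [[0.03, 0, -2.85], [0, 0, 0]]

```text
time: 10.72
tool_pos: [558.0, -97.8, 287.0]
tcp_rot: [179.9, -0.0, 74.5]
ft_force: [0.4, 0.8, 0.2]
finger_gap: 51.5
grip_force: 0.0
```

Emit:
send_rows:
  steps:
    - [[0, 0, 0], [0, 0, 0]]
    - [[0, 0, 0], [0, 0, 0]]
    - [[0, 0, 0], [0, 0, 0]]
    - [[0, 0, 0], [0, 0, 0]]
    - [[0, 0, 0], [0, 0, 0]]
  fingers: 1
  squeeze: 30

```text
time: 11.35
tool_pos: [557.5, -97.6, 286.5]
tcp_rot: [180.0, -0.0, 74.5]
ft_force: [-4.4, 1.1, 5.3]
finger_gap: 10.9
grip_force: 29.3
```

```bash
cat > arc.py <<'E'
import sys,numpy as np
t0,t1,n=float(sys.argv[1]),float(sys.argv[2]),int(sys.argv[3]);y=-.27
for t in np.linspace(t0,t1,n+1)[1:]:
    dx=-250*(np.cos(t)-np.cos(t0))/30;dz=250*(np.sin(t)-np.sin(t0))/30
    print([[round(dx*np.cos(y),2),round(dx*np.sin(y),2),round(dz,2)],[0,0,0]],end=', ')
E
python3 arc.py .925 .5 10
```

```text
[[np.float64(-0.27), np.float64(0.07), np.float64(-0.22)], [0, 0, 0]], [[np.float64(-0.53), np.float64(0.15), np.float64(-0.45)], [0, 0, 0]], [[np.float64(-0.78), np.float64(0.21), np.float64(-0.69)], [0, 0, 0]], [[np.float64(-1.02), np.float64(0.28), np.float64(-0.94)], [0, 0, 0]], [[np.float64(-1.24), np.float64(0.34), np.float64(-1.21)], [0, 0, 0]], [[np.float64(-1.46), np.float64(0.4), np.float64(-1.48)], [0, 0, 0]], [[np.float64(-1.67), np.float64(0.46), np.float64(-1.76)], [0, 0, 0]], [[np.float64(-1.86), np.float64(0.52), np.float64(-2.05)], [0, 0, 0]], [[np.float64(-2.04), np.float64(0.57), np.float64(-2.35)], [0, 0, 0]], [[np.float64(-2.21), np.float64(0.61), np.float64(-2.66)], [0, 0, 0]],
```

Emit:
send_rows:
  steps:
    - [[-0.27, 0.07, -0.22], [0, 0, 0]]
    - [[-0.53, 0.15, -0.45], [0, 0, 0]]
    - [[-0.78, 0.21, -0.69], [0, 0, 0]]
    - [[-1.02, 0.28, -0.94], [0, 0, 0]]
    - [[-1.24, 0.34, -1.21], [0, 0, 0]]
    - [[-1.24, 0.34, -1.21], [0, 0, 0]]

```text
time: 12.1
tool_pos: [518.7, -86.4, 248.9]
tcp_rot: [-179.8, -0.1, 74.5]
ft_force: [-7.6, 4.3, 3.4]
finger_gap: 10.7
grip_force: 30.9
```

```bash
python3 arc.py .71 .3 9 | sed 's/np.float64(\([^)]*\))/\1/g'; echo; python3 arc.py .3 0 8| sed 's/np.float64(\([^)]*\))/\1/g'
```

```text
[[-0.23, 0.06, -0.29], [0, 0, 0]], [[-0.45, 0.12, -0.6], [0, 0, 0]], [[-0.66, 0.18, -0.91], [0, 0, 0]], [[-0.85, 0.23, -1.24], [0, 0, 0]], [[-1.02, 0.28, -1.57], [0, 0, 0]], [[-1.19, 0.33, -1.91], [0, 0, 0]], [[-1.33, 0.37, -2.26], [0, 0, 0]], [[-1.47, 0.41, -2.61], [0, 0, 0]], [[-1.58, 0.44, -2.97], [0, 0, 0]], 
[[-0.08, 0.02, -0.3], [0, 0, 0]], [[-0.16, 0.04, -0.6], [0, 0, 0]], [[-0.22, 0.06, -0.91], [0, 0, 0]], [[-0.27, 0.07, -1.22], [0, 0, 0]], [[-0.31, 0.09, -1.53], [0, 0, 0]], [[-0.34, 0.09, -1.84], [0, 0, 0]], [[-0.35, 0.1, -2.15], [0, 0, 0]], [[-0.36, 0.1, -2.46], [0, 0, 0]],
```

Emit:
send_rows:
  steps:
    - [[-0.23, 0.06, -0.29], [0, 0, 0]]
    - [[-0.45, 0.12, -0.6], [0, 0, 0]]
    - [[-0.66, 0.18, -0.91], [0, 0, 0]]
    - [[-0.85, 0.23, -1.24], [0, 0, 0]]
    - [[-1.02, 0.28, -1.57], [0, 0, 0]]
    - [[-1.19, 0.33, -1.91], [0, 0, 0]]
    - [[-1.33, 0.37, -2.26], [0, 0, 0]]
    - [[-1.47, 0.41, -2.61], [0, 0, 0]]
    - [[-1.58, 0.44, -2.97], [0, 0, 0]]
    - [[-1.58, 0.44, -2.97], [0, 0, 0]]

```text
time: 13.35
tool_pos: [469.7, -72.2, 157.6]
tcp_rot: [-179.5, -0.1, 74.5]
ft_force: [-10.9, 8.3, -0.1]
finger_gap: 11.1
grip_force: 32.1
```

Emit:
send_rows:
  steps:
    - [[-0.09, 0.03, -0.3], [0, 0, 0]]
    - [[-0.17, 0.05, -0.6], [0, 0, 0]]
    - [[-0.24, 0.07, -0.91], [0, 0, 0]]
    - [[-0.29, 0.08, -1.22], [0, 0, 0]]
    - [[-0.33, 0.1, -1.53], [0, 0, 0]]
    - [[-0.36, 0.1, -1.84], [0, 0, 0]]
    - [[-0.38, 0.11, -2.1], [0, 0, 0]]
    - [[-0.38, 0.11, -2.2], [0, 0, 0]]
    - [[-0.38, 0.11, -2.2], [0, 0, 0]]

```text
time: 14.48
tool_pos: [458.2, -68.8, 91.5]
tcp_rot: [-179.5, -0.1, 74.5]
ft_force: [-7.6, 8.8, -4.1]
finger_gap: 10.8
grip_force: 32.7
```

Ease down the last bit until the upward reaction shows it seated.

Emit:
send_rows:
  steps:
    - [[0, 0, -0.05], [0, 0, 0]]
    - [[0, 0, -0.1], [0, 0, 0]]
    - [[0, 0, -0.1], [0, 0, 0]]
    - [[0, 0, -0.1], [0, 0, 0]]

```text
time: 14.98
tool_pos: [458.0, -68.8, 88.6]
tcp_rot: [-179.5, -0.1, 74.5]
ft_force: [-9.3, 8.1, -3.0]
finger_gap: 11.1
grip_force: 32.9
```

Emit:
send_rows:
  steps:
    - [[0, 0, -0.05], [0, 0, 0]]
    - [[0, 0, -0.1], [0, 0, 0]]
    - [[0, 0, -0.15], [0, 0, 0]]
    - [[0, 0, -0.2], [0, 0, 0]]
    - [[0, 0, -0.2], [0, 0, 0]]

```text
time: 15.6
tool_pos: [457.8, -68.7, 82.5]
tcp_rot: [-179.5, -0.1, 74.5]
ft_force: [-8.5, 8.1, -2.9]
finger_gap: 11.0
grip_force: 33.0
```

```bash
sed -i 's/(230,125)/(225,150)/;s/(255,135)/(255,135)/' look.py; python3 look.py c5
```

```text
15.6 [457.84579082 -68.74854294  82.4876002 ] [-8.47942778  8.12377743 -2.86865187]
hood_edge side 0.92 [243.9168 259.6992]
hood_edge top 0.56 [272.384  195.3024]
    [552.69329564 -17.87066624  36.41249572] [np.float64(41.06723796665393), np.float64(41.067237966653735)]
hood_bar side 0.96 [224.     253.2096]
```

View pics/c5.png

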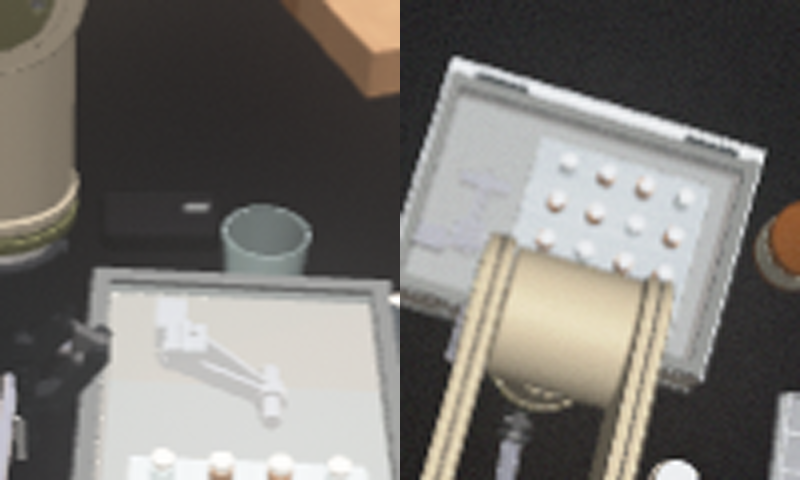

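Run:
```python
from h import *
s=snapshot('side')
p=np.array([609,-112]);yw=-.272
C,S=np.cos(yw),np.sin(yw)
def W(l): return [p[0]+C*l[0]-S*l[1],p[1]+S*l[0]+C*l[1],l[2]]
for t in(0,.03,.06,.1):
    print(t,[np.round(proj(s,W([95-r*np.cos(t),0,z0+r*np.sin(t)])),1) for r,z0 in((205,107),(250,107))])
print([np.round(proj(s,W([95,y,107])),1) for y in(145,-145)])
for n in('hood_edge','hood_bar'): print(n,[(f['confidence'],np.array(f['at'])*[512,384]) for f in finder.pinpoint(n,'side')][:2])
x=s['img'][215:335,190:350]; cv2.imwrite('pics/c6.png',cv2.resize(x,(800,600),interpolation=cv2.INTER_CUBIC)[:,:,::-1])
```

```text
0 [array([245.7, 256.3]), array([227.5, 255.6])]
0.03 [array([245.7, 254.5]), array([227.5, 253.4])]
0.06 [array([245.8, 252.7]), array([227.5, 251.2])]
0.1 [array([246.1, 250.2]), array([227.7, 248.2])]
[array([322.6, 221.9]), array([336.3, 306.9])]
hood_edge [(0.7, array([240.7936, 257.7024]))]
hood_bar [(0.89, array([222.0032, 255.3984]))]
```

View pics/c6.png

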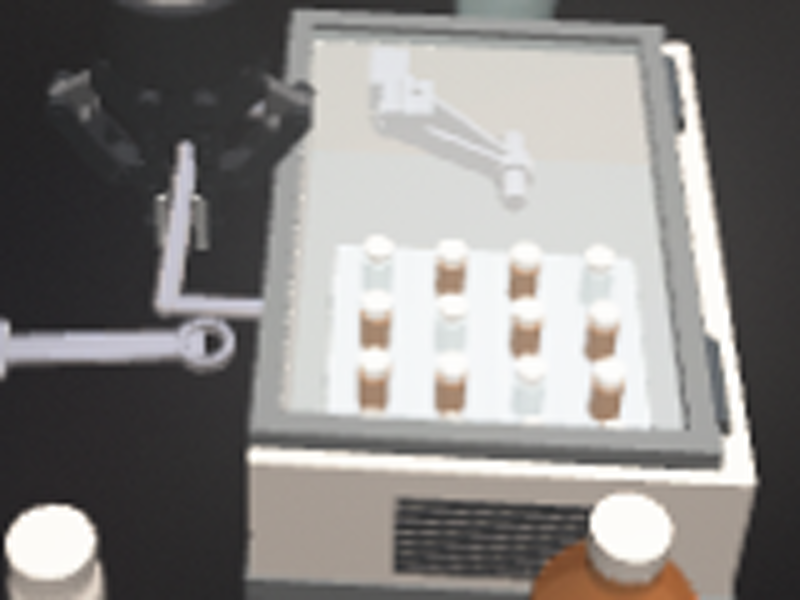

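Emit:
send_rows:
  steps:
    - [[0, 0, -0.05], [0, 0, 0]]
    - [[0, 0, -0.1], [0, 0, 0]]
    - [[0, 0, -0.15], [0, 0, 0]]
    - [[0, 0, -0.15], [0, 0, 0]]
    - [[0, 0, -0.15], [0, 0, 0]]

```text
time: 16.77
tool_pos: [457.9, -68.7, 81.0]
tcp_rot: [-179.5, -0.1, 74.5]
ft_force: [-26.2, 12.5, 27.9]
finger_gap: 11.1
grip_force: 36.1
```

Emit:
send_rows:
  steps:
    - [[0, 0, 0], [0, 0, 0]]
    - [[0, 0, 0], [0, 0, 0]]
    - [[0, 0, 0], [0, 0, 0]]
    - [[0, 0, 0], [0, 0, 0]]
    - [[0, 0, 0], [0, 0, 0]]
  fingers: 0.6

```text
time: 17.4
tool_pos: [461.5, -71.0, 80.6]
tcp_rot: [-180.0, -0.0, 74.5]
ft_force: [-0.3, 0.0, -0.0]
finger_gap: 34.3
grip_force: 0.0
```

Emit:
send_rows:
  steps:
    - [[0, 0, 0.4], [0, 0, 0]]
    - [[0, 0, 1], [0, 0, 0]]
    - [[0, 0, 2], [0, 0, 0]]
    - [[0, 0, 3.5], [0, 0, 0]]
    - [[-0.5, 0, 5], [0, 0, 0]]
    - [[-1, 0, 6.5], [0, 0, 0]]
    - [[-1, 0, 7], [0, 0, 0]]
    - [[-1, 0, 7], [0, 0, 0]]

```text
time: 18.4
tool_pos: [432.2, -71.1, 292.5]
tcp_rot: [179.8, -0.0, 74.5]
ft_force: [-0.3, -0.0, -0.1]
finger_gap: 33.9
grip_force: 0.0
```

Run:
```python
from h import *
q=sense();print(q['tool_pos'],q['ft_force'])
s=snapshot('side')
for n in('hood_edge','hood_bar'): print(n,[(f['confidence'],np.array(f['at'])*[512,384]) for f in finder.pinpoint(n,'side')][:2])
x=s['img'][215:335,190:350]; cv2.imwrite('pics/c7.png',cv2.resize(x,(800,600),interpolation=cv2.INTER_CUBIC)[:,:,::-1])
```

```text
[432.24959436 -71.10251304 292.47117487] [-0.33597214 -0.0343317  -0.0524279 ]
hood_edge [(0.91, array([243.9168, 256.0896]))]
hood_bar [(0.67, array([225.3824, 255.2832]))]
```

View pics/c7.png

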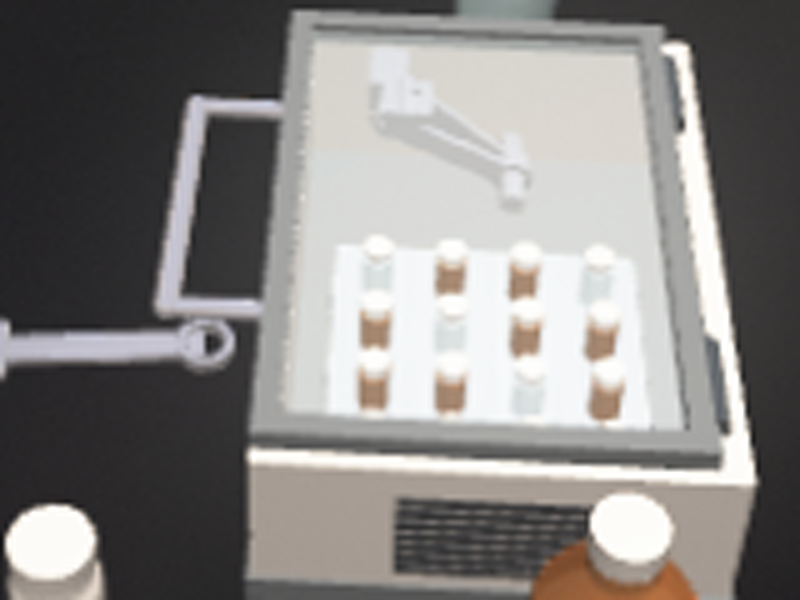

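The hood lies flat on the box: its bar is at about pixel (225, 255), and a shut hood predicts row 255.6. The gripper is clear of it.

```bash
python3 -c "
from bench import order;print(order.hand_in())"
```

```text
the job is handed in; nothing more can be done
None
```

The stay was unlocked and the hood lowered gently to fully shut and released, with the bystanders not touched as far as the pictures show; I handed the job in at about 18.5 s, and no verdict came back. The wrist force reached about 47 N near the end of the push on the stay, from a cause I did not find.

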